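# Sort the stool parts into their cradles and tray

### The job

Sort the finished footstool parts lying about on the bench: lay the two thick round legs in the cradle with the wide Vs and the two thin round rungs in the cradle with the narrow Vs, one bar to each V, centred along its length and bedded in the V at both ends so that it cannot roll. Lay the square rail lengthways, flat on the floor of the low tray. Leave everything released and at rest.

Things in the scene. Friction and masses are not known exactly. Their poses are not given: they have to be found in the camera images.
- leg_a: One turned stool leg in pale plain wood: a thick round bar 38 mm in diameter and 140 mm long overall, of which the last 18 mm at its +x end is a thinner round tenon 22 mm in diameter; about 110 g. Lies on its side on the bench. Origin on its axis at mid-length (19 mm above the bench as it lies); x runs along the bar; its roll about x means nothing. The two legs are identical.
- leg_b: The other turned stool leg in pale plain wood: a thick round bar 38 mm in diameter and 140 mm long overall, of which the last 18 mm at its +x end is a thinner round tenon 22 mm in diameter; about 110 g. Lies on its side on the bench. Origin on its axis at mid-length (19 mm above the bench as it lies); x runs along the bar; its roll about x means nothing. The two legs are identical.
- rung_a: One stool rung in pale plain wood: a thin round bar 22 mm in diameter and 140 mm long overall, the last 14 mm at each end a tenon 14 mm in diameter; about 35 g. Lies on its side on the bench. Origin on its axis at mid-length (11 mm above the bench as it lies); x runs along the bar; its roll about x means nothing. The two rungs are identical.
- rung_b: The other stool rung in pale plain wood: a thin round bar 22 mm in diameter and 140 mm long overall, the last 14 mm at each end a tenon 14 mm in diameter; about 35 g. Lies on its side on the bench. Origin on its axis at mid-length (11 mm above the bench as it lies); x runs along the bar; its roll about x means nothing. The two rungs are identical.
- rail: Square stool rail in pale plain wood: 30 x 30 mm section, 142 mm long overall along its x, the last 19 mm at each end a flat tenon 10 x 20 mm; about 85 g. Origin at its middle (15 mm above the bench as it lies).
- leg_cradle: Leg cradle, wide Vs, plywood, fixed: two upright boards (16 mm thick, 160 wide along y, 44 high) centred at x = -42 and +42 mm on a spine 50 wide, 8 high. Each has two 90-degree V notches 48 mm wide at the top, centred at y = -44 and +44: it holds two bars along x, each in one V of both boards. Origin: centre of the footprint at bench height, z up. A 38 mm bar in a V has its axis at z = 47 mm.
- rung_cradle: Rung cradle, narrow Vs, plywood, fixed: two upright boards (16 mm thick, 136 wide along y, 38 high) centred at x = -42 and +42 mm on a spine 50 wide, 8 high. Each has two 90-degree V notches 32 mm wide at the top, centred at y = -40 and +40: it holds two bars along x, each in one V of both boards. Origin: centre of the footprint at bench height, z up. A 22 mm bar in a V has its axis at z = 38 mm.
- rail_tray: Low open plywood tray, fixed to the bench, outside 188 mm along x by 144 mm along y, floor 6 mm thick, lips 6 mm thick rising to 18 mm above the bench (inside 176 x 132 mm). Origin at the centre of its footprint at bench height; x along its long side, z up. The rail lying on its floor has its middle 21 mm above the bench.
Not all that is in view belongs to the job. What is shaped like the rung_b but black is not meant.

How it is judged:
By the outcome, as a careful person would: the job done as asked, in the order asked, and still so for the second after the job is handed in, with the robot touching nothing.
It also fails if it takes over 144 s, if anything falls off the work surface, if the arm or the gripper's body presses on something with over 40 N, if the wrist force passes 120 N, or if a joint passes its speed limit or range.

### The arm

A 6-joint arm with a two-finger parallel gripper is mounted at the origin on the work surface. World frame = base frame: x ahead of the robot, y to its left, z up, the work surface at z = 0. Lengths are in mm, angles in rad, forces in N, time in s.
With the tool pointing down it reaches from about 350 to 975 mm from the base axis. Payload 7.1 kg.
Tool frame: the origin (TCP) lies between the finger pads; the fingertips stand 19 mm ahead of it and the grasp point (between the pads) is the TCP (ctrl.tcp_to_tips is the distance from the TCP to the fingertips, in mm); z points along the fingers, y is the line along which they close (so a half turn about z gives the same grasp; the last joint's range is limited). The gripper opens to 88 mm and grips with 3 to 60 N. Pads are 20 mm wide; open, the fingers measure 115 mm over their backs; the gripper's body (75 mm by 178 mm) begins 61 mm behind the grasp point.
Start: joints at [-1.177, 0.423, 1.63, -0, 1.089, -0.019], TCP at [250.75, -572.476, 241.675] pointing down, gripper open.
Joint ranges: [-3, 3], [-0.9, 2.11], [0.09, 2.58], [-1.31, 4.45], [0.11, 2.69], [-2.54, 2.54]. Speed limits (rad/s): [2.39, 2.39, 3.01, 3.14, 3.14, 3.14].

### API

Orientations are given as a rotation vector (axis times angle).
In Python, from workcell import status, optics, ctrl gives the robot as it stands. The module is installed in compiled form; this text tells all that it offers.
- The arm moves only by the shell command python3 -m inch 'ROWS'. ROWS is JSON, a list that holds one entry, the list of rows, each a list of 7 numbers: the shift along the tool's x, y, z in mm, then the turn, a rotation vector about the tool's x, y, z in rad, then the opening in per cent of the stroke, from 0 (shut) to 100 (fully open). A call has 1 to 20 rows; each row is the pose to reach, as a shift and turn from the pose commanded when the call began, along the tool's axes at that moment; what a row does not reach only later rows make up. A row lasts 1/10 s, in which the tool goes at most 50 mm and 8.59 degrees, less where a joint would pass 70% of its speed; a pose out of reach is approached as far as the arm can. A call with a gripper value outside its range is refused whole. The fingers move at their own pace and stop on an object; the grip force is fixed at half the most. Time passes only in rows, so rows that repeat a pose let the fingers close. It gives the time, the measured TCP pose, the force, the opening and the grip force at its end, in the units of the state.
- status.get_obs(): the state, without advancing time (a new reading comes with each control period).
- optics.get_image(name): name is "scene" or "side" or "wrist"; returns a dict with "frame" (384x512x3 uint8, red, green, blue), "fx", "fy", "cx", "cy" (pixels), "k1" (the pictures are not rectified: a ray, as slopes to the right and down, at radius r is drawn at 1 + k1 r^2 times it, then the intrinsics apply), "rvec" (rotation vector, rad) and "tvec" (3), from world to camera coordinates, as OpenCV has them; the wrist camera has in their place "hand_eye" (4x4, takes a point from camera to tool coordinates, whose origin is the TCP and whose axes are the flange's). Camera axes: x right, y down, z forward; pixel columns grow to the right and rows downward; lengths in mm; the calibration is good to about 2 mm. A picture is of the moment at which its call begins: read the wrist's pose just before it. There is no depth.
- ctrl.close_job(): hands the job in; it is judged then, once.
The state is a dict: "t": time; "qpos": joint angles; "qvel": joint speeds; "joint_torque": joint torques, N m; "ee_pos": TCP position; "orientation": TCP orientation; "ft_force": force on the tool from outside, world axes, zero at the start; "moment": the same for the moment, N m; "width": finger opening in mm; "grasp_force": force on a finger pad.
Only numpy, scipy, OpenCV 4.12 (cv2) and the standard library are available. Lean on these libraries where they do the work, as an engineer would, in place of code of your own. Each camera call takes 0.05 s, during which the arm holds its last target. There are 200 camera calls.

## Working session

There is one attempt and no reset: what is moved stays moved. The work goes in short steps, Python scripts to look and compute and a shell command to move; the robot and the scene stay as the last step left them, time stands still between calls to the robot, and variables do not carry over. Pictures are saved under pics/ and viewed, at most 14 in all, crops included, and the job is handed in when it is done.

```bash
mkdir -p pics; cat > h.py <<'E'
import numpy as np, cv2
from workcell import status, optics, ctrl
from scipy.spatial.transform import Rotation as R
def cam(name):
    s=status.get_obs(); d=optics.get_image(name)
    K=np.array([[d['fx'],0,d['cx']],[0,d['fy'],d['cy']],[0,0,1.]])
    if name=='wrist':
        T=np.eye(4);T[:3,:3]=R.from_rotvec(s['orientation']).as_matrix();T[:3,3]=s['ee_pos']
        W=T@np.array(d['hand_eye'])   # cam->world
    else:
        V=np.eye(4);V[:3,:3]=R.from_rotvec(np.ravel(d['rvec'])).as_matrix();V[:3,3]=np.ravel(d['tvec']);W=np.linalg.inv(V)
    return dict(im=d['frame'],K=K,k1=d['k1'],W=W)
def save(c,fn,sc=1): cv2.imwrite('pics/'+fn,cv2.resize(c['im'][:,:,::-1],None,fx=sc,fy=sc,interpolation=cv2.INTER_CUBIC))
def ray(c,px):
    p=(np.atleast_2d(px).astype(float)-[c['K'][0,2],c['K'][1,2]])/[c['K'][0,0],c['K'][1,1]]
    u=p.copy()
    for _ in range(20): u=p/(1+c['k1']*(u**2).sum(1,keepdims=True))
    d=np.c_[u,np.ones(len(u))]@c['W'][:3,:3].T
    return c['W'][:3,3],d
def onz(c,px,z):
    o,d=ray(c,px); return o+d*((z-o[2])/d[:,2])[:,None]
def proj(c,P):
    V=np.linalg.inv(c['W']);q=np.atleast_2d(P)@V[:3,:3].T+V[:3,3];u=q[:,:2]/q[:,2:]
    u=u*(1+c['k1']*(u**2).sum(1,keepdims=True)); return u*[c['K'][0,0],c['K'][1,1]]+[c['K'][0,2],c['K'][1,2]]
E
python3 - <<'E'
from h import *
print(status.get_obs(), ctrl.tcp_to_tips)
for n in ['scene','side']:
    c=cam(n); save(c,n+'0.png',1.5); print(n,c['K'],c['k1'],c['W'].round(2))
E
```

```text
{'t': 0.0, 'qpos': array([-1.17701712e+00,  4.23837071e-01,  1.63065552e+00, -2.32595547e-05,
        1.08857904e+00, -1.89875876e-02]), 'qvel': array([-1.28073751e-03,  9.69154799e-04,  4.41821557e-06, -5.20407174e-04,
        9.88225569e-05, -6.73893150e-04]), 'joint_torque': array([ 7.09977894e-05, -5.44623435e+01, -2.73663890e+01,  6.42080256e-02,
        2.26752117e-02, -9.85087399e-05]), 'ee_pos': array([ 250.54757851, -572.03251018,  240.91756483]), 'orientation': array([-3.07350114e+00, -6.43499161e-01,  4.64384926e-04]), 'ft_force': array([ 0.53673741,  0.41856264, -0.21347248]), 'moment': array([-0.0032669 , -0.00932787, -0.02161372]), 'grasp_force': 0.0, 'width': 87.68688789768751} 19.0
scene [[410.34328907   0.         252.46797567]
 [  0.         410.34328907 191.30297031]
 [  0.           0.           1.        ]] 0.014767791145556172 [[ 8.0000e-01  5.0000e-01 -3.4000e-01  9.0418e+02]
 [ 6.0000e-01 -6.7000e-01  4.4000e-01 -5.4376e+02]
 [-1.0000e-02 -5.5000e-01 -8.3000e-01  1.1401e+03]
 [ 0.0000e+00  0.0000e+00  0.0000e+00  1.0000e+00]]
side [[492.75091157   0.         250.63066964]
 [  0.         492.75091157 190.8158548 ]
 [  0.           0.           1.        ]] 0.01253291387166715 [[-7.4000e-01 -4.0000e-01  5.4000e-01 -3.0092e+02]
 [-6.7000e-01  4.6000e-01 -5.8000e-01  8.8941e+02]
 [-1.0000e-02 -7.9000e-01 -6.1000e-01  8.9504e+02]
 [ 0.0000e+00  0.0000e+00  0.0000e+00  1.0000e+00]]
```

View pics/scene0.png

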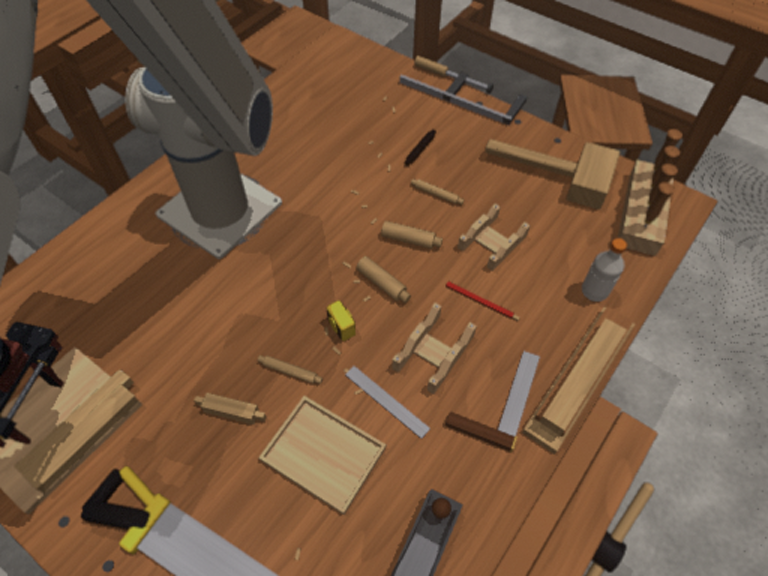

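View pics/side0.png

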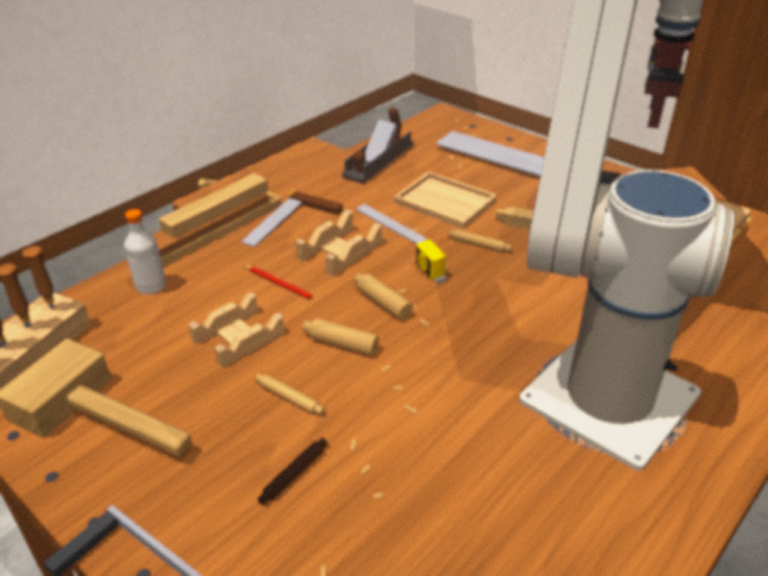

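Scene view (in 1.5x pixels): legs at (410,236) and (383,280), rungs at (437,192) and (290,369), the rail at (230,408), the tray at (322,453), and cradles at (494,236) and (435,347), whose widths I still have to measure. Possible mix-ups:
- **Rung:** the black bar at (420,147) is a decoy. The clamp handle at (430,67) and red pencil at (482,300) could also be mistaken for one.
- **Leg:** the mallet handle at (530,158).

Next I'll measure all of these.

```bash
cat > m.py <<'E'
from h import *
def blobs(c,sat=150,v=110,amin=80):
    hsv=cv2.cvtColor(c['im'],cv2.COLOR_RGB2HSV)
    return hsv
E
python3 - <<'E'
from h import *
for n,pts in [('scene',dict(legA=(410,236),legB=(383,280),rungA=(437,192),rungB=(290,369),rail=(230,408),bench1=(330,200),bench2=(480,400),tray=(322,453))),('side',dict(legA=(345,336),legB=(385,297),rungA=(290,393),bench=(450,450)))]:
    c=cam(n); hsv=cv2.cvtColor(c['im'],cv2.COLOR_RGB2HSV)
    for k,p in pts.items():
        x,y=int(p[0]/1.5),int(p[1]/1.5); print(n,k,hsv[y-1:y+2,x-1:x+2].reshape(-1,3).mean(0).round())
c=cam('scene')
P=lambda *a:np.array(a)/1.5
# cradle board top corners
print('cr1',onz(c,[P(494,208),P(463,239),P(526,226),P(494,260)],40).round())
print('cr2',onz(c,[P(436,308),P(398,357),P(472,327),P(434,382)],42).round())
print('tray',onz(c,[P(306,399),P(384,446),P(343,510),P(261,457)],18).round())
E
```

```text
scene legA [ 16. 116. 137.]
scene legB [ 16. 117. 152.]
scene rungA [ 16. 118. 125.]
scene rungB [ 16. 116. 141.]
scene rail [ 17. 116. 146.]
scene bench1 [ 12. 151. 142.]
scene bench2 [ 13. 148. 137.]
scene tray [ 17.  99. 174.]
side legA [ 18. 144. 223.]
side legB [ 17. 147. 215.]
side rungA [ 19. 138. 236.]
side bench [ 14. 187. 212.]
cr1 [[542. 368.  40.]
 [534. 248.  40.]
 [629. 366.  40.]
 [621. 240.  40.]]
cr2 [[589.  60.  42.]
 [593. -80.  42.]
 [673.  66.  42.]
 [680. -82.  42.]]
tray [[ 496. -252.   18.]
 [ 674. -235.   18.]
 [ 686. -370.   18.]
 [ 505. -388.   18.]]
```

```bash
cat > m.py <<'E'
from h import *
def bars(c,smax,vmin,amin,z,show=None,roi=None):
    hsv=cv2.cvtColor(cv2.GaussianBlur(c['im'],(3,3),0),cv2.COLOR_RGB2HSV)
    m=((hsv[...,1]<smax)&(hsv[...,1]>50)&(hsv[...,2]>vmin)&(hsv[...,0]>13)&(hsv[...,0]<25)).astype(np.uint8)
    m=cv2.morphologyEx(m,cv2.MORPH_OPEN,np.ones((3,3)))
    if show: cv2.imwrite('pics/'+show,m*255)
    out=[]
    for k in cv2.findContours(m,cv2.RETR_EXTERNAL,cv2.CHAIN_APPROX_NONE)[0]:
        a=cv2.contourArea(k)
        if a<amin: continue
        px=k[:,0,:]; w=onz(c,px,z)[:,:2].astype(np.float32)
        r=cv2.minAreaRect(w); b=cv2.boxPoints(r)
        e=[b[1]-b[0],b[2]-b[1]]; L=max(e,key=np.linalg.norm); 
        out.append((px.mean(0).round(),np.array(r[0]).round(1),sorted(np.round(r[1],1)),round(float(np.degrees(np.arctan2(L[1],L[0]))),1)))
    return out
E
python3 - <<'E'
from m import *
c=cam('scene')
for o in bars(c,135,80,100,15): 
    if 250<o[1][0]<1000: print(o)
E
```

```text
(array([216., 302.]), array([ 587. , -310.9]), [np.float64(151.0), np.float64(194.9)], 5.6)
(array([153., 271.]), array([ 385.8, -351.5]), [np.float64(34.6), np.float64(146.1)], 24.0)
(array([193., 246.]), array([ 424.6, -221.6]), [np.float64(23.6), np.float64(143.3)], 15.9)
(array([382., 261.]), array([899.1, 110. ]), [np.float64(72.3), np.float64(322.1)], 89.8)
(array([290., 230.]), array([627.2,   2.7]), [np.float64(112.5), np.float64(172.0)], -86.9)
(array([256., 186.]), array([445.1,  67.1]), [np.float64(40.8), np.float64(149.8)], -6.8)
(array([274., 156.]), array([420.6, 207.4]), [np.float64(44.1), np.float64(144.6)], 17.6)
(array([329., 156.]), array([574.2, 325.9]), [np.float64(115.4), np.float64(149.6)], 85.9)
(array([292., 127.]), array([394.7, 353.5]), [np.float64(28.3), np.float64(138.0)], 7.2)
(array([431., 138.]), array([819.2, 623.3]), [np.float64(99.1), np.float64(285.4)], -72.1)
(array([373., 107.]), array([554.8, 630.8]), [np.float64(165.5), np.float64(323.4)], 13.6)
```

Cradle spans: the one at (435,347) measures about 145 mm wide, so it takes the legs. The one at (494,236) measures about 125 mm, so it takes the rungs. First I'll move above the legs for a close crop.

```bash
cat > go.py <<'E'
from h import *
import sys
def go(x,y,z,yaw):
    s=status.get_obs();M=R.from_rotvec(s['orientation']).as_matrix()
    y0=np.degrees(np.arctan2(M[1,0],M[0,0])); a=np.radians(y0)
    d=np.array([x,y,z])-s['ee_pos']
    print('shift',np.round([d[0]*np.cos(a)+d[1]*np.sin(a),d[0]*np.sin(a)-d[1]*np.cos(a),-d[2]],1),'rz',round(-np.radians(yaw-y0),4),'t',round(s['t'],1),'w',round(s['width'],1))
if __name__=='__main__': go(*map(float,sys.argv[1:]))
E
python3 go.py 445 67 260 -6.8; python3 -c "
from workcell import *
d=optics.get_image('wrist');print(d['hand_eye'],d['fx'],d['cx'],d['cy'],d['k1'])"
```

```text
shift [ 434.5 -507.7  -18.6] rz 0.5315 t 0.3 w 88.2
[[ 7.52896826e-04 -9.70557303e-01 -2.40869167e-01  6.40309250e+01]
 [ 9.99999716e-01  7.19657575e-04  2.25963739e-04 -9.82597162e-01]
 [-4.59674372e-05 -2.40869268e-01  9.70557568e-01 -1.43126799e+02]
 [ 0.00000000e+00  0.00000000e+00  0.00000000e+00  1.00000000e+00]] 267.52402337861224 257.76887310524427 188.62365485121833 0.015217943812731071
```

```bash
python3 -m inch '[[[434.5,-507.7,-18.6,0,0,0.5315,100],[434.5,-507.7,-18.6,0,0,0.5315,100],[434.5,-507.7,-18.6,0,0,0.5315,100],[434.5,-507.7,-18.6,0,0,0.5315,100],[434.5,-507.7,-18.6,0,0,0.5315,100],[434.5,-507.7,-18.6,0,0,0.5315,100],[434.5,-507.7,-18.6,0,0,0.5315,100],[434.5,-507.7,-18.6,0,0,0.5315,100],[434.5,-507.7,-18.6,0,0,0.5315,100],[434.5,-507.7,-18.6,0,0,0.5315,100],[434.5,-507.7,-18.6,0,0,0.5315,100],[434.5,-507.7,-18.6,0,0,0.5315,100],[434.5,-507.7,-18.6,0,0,0.5315,100],[434.5,-507.7,-18.6,0,0,0.5315,100],[434.5,-507.7,-18.6,0,0,0.5315,100],[434.5,-507.7,-18.6,0,0,0.5315,100],[434.5,-507.7,-18.6,0,0,0.5315,100],[434.5,-507.7,-18.6,0,0,0.5315,100]]]'
python3 - <<'E'
from m import *
c=cam('wrist'); save(c,'w1.png',1.5)
for o in bars(c,135,80,100,15,'m1.png'): print(o)
E
python3 go.py 445 67 260 -6.8
```

```text
t: 2.15
ee_pos: [444.8, 65.8, 260.2]
orientation: [3.136, -0.189, -0.0]
ft_force: [-0.1, -0.7, -0.4]
width: 88.1
grasp_force: 0.0
(array([327., 312.]), array([199.1, -21.3]), [np.float64(76.0), np.float64(618.6)], 83.6)
(array([424., 271.]), array([ 242.8, -178.2]), [np.float64(45.1), np.float64(107.1)], 10.6)
(array([ 92., 272.]), array([305.6, 350.5]), [np.float64(44.2), np.float64(106.0)], -23.2)
(array([263., 116.]), array([479.4,  65.7]), [np.float64(357.9), np.float64(781.4)], 83.4)
shift [ 0.  -1.2  0.3] rz -0.0019 t 2.2 w 87.9
```

View pics/w1.png

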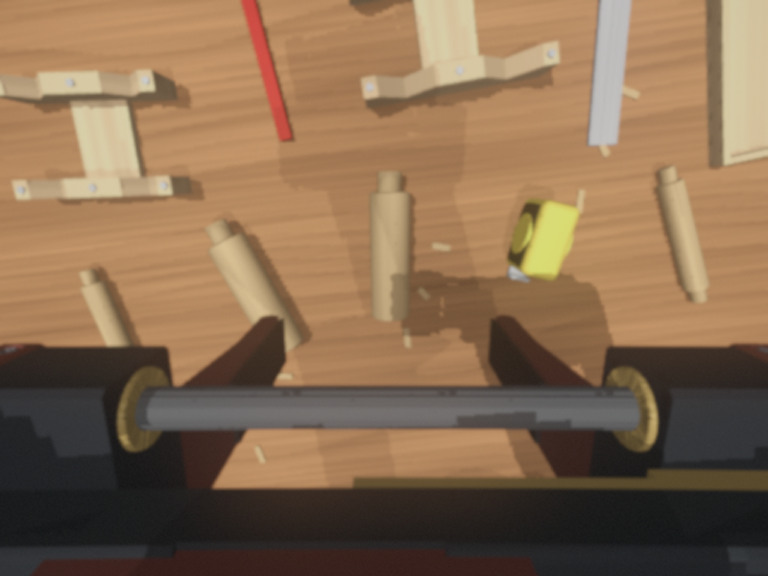

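The wrist view shows leg A at (390,245) with its tenon toward +x, leg B at (255,285), rungs at (685,235) and (110,315), and the leg-cradle near board at (460,75) with the rung-cradle boards at the left. The tape measure is at (545,240). I'll tune the mask for this view.

```bash
python3 - <<'E'
from m import *
c=cam('wrist'); hsv=cv2.cvtColor(c['im'],cv2.COLOR_RGB2HSV)
for k,p in dict(leg=(390,250),legside=(375,250),legr=(405,250),bench=(350,180),bench2=(450,280),benchshadow=(440,150),rung=(685,235),cr=(450,30),butt=(390,316)).items():
    x,y=int(p[0]/1.5),int(p[1]/1.5); print(k,hsv[y-1:y+2,x-1:x+2].reshape(-1,3).mean(0).round())
# hand picks, leg A
P=lambda *a:np.array(a)/1.5
a=onz(c,[P(390,172),P(390,320)],19);print('legA ends',a.round(1),np.linalg.norm(a[0]-a[1]))
print('near board screws',onz(c,[P(370,87),P(459,71),P(551,54)],44).round(1))
print('rung cradle',onz(c,[P(69,83),P(148,81),P(23,190),P(93,188),P(164,185)],38).round(1))
E
```

```text
leg [ 18.  86. 195.]
legside [ 18.  92. 175.]
legr [ 18.  96. 154.]
bench [ 14. 124. 167.]
bench2 [ 14. 129. 120.]
benchshadow [ 14. 123. 159.]
rung [ 19.  82. 210.]
cr [ 20.  65. 215.]
butt [ 18.  91. 176.]
legA ends [[517.7  54.   19. ]
 [374.7  71.   19. ]] 144.03515387140536
near board screws [[585.6  62.7  44. ]
 [588.7 -10.6  44. ]
 [591.9 -84.7  44. ]]
rung cradle [[618.2 309.1  38. ]
 [612.6 244.6  38. ]
 [539.5 375.5  38. ]
 [534.3 315.1  38. ]
 [529.7 253.1  38. ]]
```

```bash
python3 - <<'E'
from m import *
c=cam('wrist')
for z in (19,11):
    for o in bars(c,110,100,100,z): print(z,o)
E
```

```text
19 (array([ 68., 206.]), array([420.5, 354. ]), [np.float64(27.2), np.float64(83.4)], 7.1)
19 (array([169., 191.]), array([422.8, 202.7]), [np.float64(40.8), np.float64(146.8)], 19.2)
19 (array([259., 164.]), array([446.4,  63.7]), [np.float64(36.9), np.float64(146.1)], -6.1)
19 (array([456., 155.]), array([ 424.2, -216.9]), [np.float64(24.9), np.float64(141.9)], 16.0)
19 (array([62., 91.]), array([579.6, 317.4]), [np.float64(109.3), np.float64(162.8)], 85.2)
19 (array([491.,  53.]), array([ 554.9, -252.3]), [np.float64(50.0), np.float64(139.5)], 6.5)
19 (array([304.,  39.]), array([616.2, -14.9]), [np.float64(75.8), np.float64(174.9)], -87.7)
11 (array([ 68., 206.]), array([418.7, 360.1]), [np.float64(27.8), np.float64(85.1)], 7.1)
11 (array([169., 191.]), array([421. , 205.7]), [np.float64(41.7), np.float64(149.9)], 19.2)
11 (array([259., 164.]), array([445.1,  63.8]), [np.float64(37.6), np.float64(149.1)], -6.1)
11 (array([456., 155.]), array([ 422.4, -222.7]), [np.float64(25.4), np.float64(144.9)], 16.0)
11 (array([62., 91.]), array([581.1, 322.8]), [np.float64(111.6), np.float64(166.1)], 85.2)
11 (array([491.,  53.]), array([ 555.8, -258.8]), [np.float64(51.1), np.float64(142.5)], 6.5)
11 (array([304.,  39.]), array([618.4, -16.4]), [np.float64(77.4), np.float64(178.5)], -87.7)
```

```bash
python3 go.py 448 64 24 -6.3
```

```text
shift [  3.2   1.7 236.3] rz -0.0102 t 2.3 w 88.0
```

```bash
python3 -m inch '[[[3.2,1.7,40,0,0,-0.01,90],[3.2,1.7,80,0,0,-0.01,90],[3.2,1.7,120,0,0,-0.01,90],[3.2,1.7,160,0,0,-0.01,90],[3.2,1.7,195,0,0,-0.01,90],[3.2,1.7,220,0,0,-0.01,90],[3.2,1.7,231,0,0,-0.01,90],[3.2,1.7,236,0,0,-0.01,90],[3.2,1.7,236,0,0,-0.01,90],[3.2,1.7,236,0,0,-0.01,90],[3.2,1.7,236,0,0,-0.01,0],[3.2,1.7,236,0,0,-0.01,0],[3.2,1.7,236,0,0,-0.01,0],[3.2,1.7,236,0,0,-0.01,0],[3.2,1.7,236,0,0,-0.01,0],[3.2,1.7,236,0,0,-0.01,0],[3.2,1.7,236,0,0,-0.01,0],[3.2,1.7,236,0,0,-0.01,0]]]'; python3 go.py 448 64 150 -6.3
```

```text
t: 4.1
ee_pos: [448.1, 64.8, 24.3]
orientation: [-3.137, 0.171, 0.0]
ft_force: [-0.5, -0.3, 1.8]
width: 37.4
grasp_force: 30.0
shift [   0.     0.8 -125.7] rz 0.0013 t 4.1 w 37.4
```

```bash
python3 go.py 525 -9 180 2.5
```

```text
shift [  84.5   65.  -155.7] rz -0.1523 t 4.1 w 37.4
```

```bash
python3 -m inch '[[[0,0,-40,0,0,0,0],[0,0,-80,0,0,0,0],[25,20,-115,0,0,-0.05,0],[55,42,-145,0,0,-0.1,0],[84.5,65,-155.7,0,0,-0.152,0],[84.5,65,-155.7,0,0,-0.152,0],[84.5,65,-155.7,0,0,-0.152,0],[84.5,65,-155.7,0,0,-0.152,0],[84.5,65,-155.7,0,0,-0.152,0],[84.5,65,-155.7,0,0,-0.152,0]]]'
python3 - <<'E'
from h import *
c=cam('wrist'); save(c,'w2.png',1.5)
E
```

```text
t: 5.1
ee_pos: [524.0, -8.3, 179.3]
orientation: [-3.141, -0.069, 0.003]
ft_force: [-0.3, -0.4, -2.1]
width: 37.2
grasp_force: 30.0
```

View pics/w2.png

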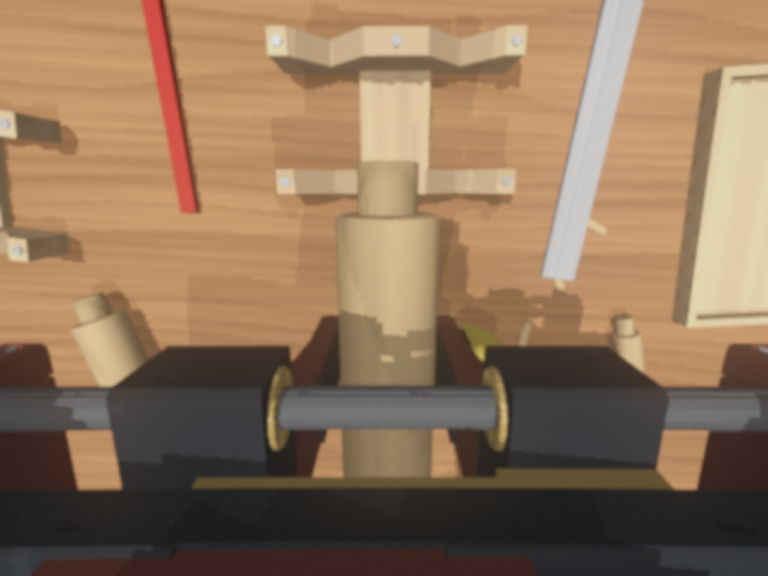

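```bash
python3 - <<'E'
from h import *
c=cam('wrist'); s=status.get_obs(); P=lambda *a:np.array(a)/1.5
M=R.from_rotvec(s['orientation']).as_matrix()
za=s['ee_pos'][2]-5
for n,p,z in [('tip',P(388,161),za+10),('shoulder',P(388,214),za+15),('edgeL',P(341,240),za),('edgeR',P(436,240),za)]:
    print(n,((onz(c,p,z)-s['ee_pos'])@M).round(1))
q=onz(c,[P(277,41),P(397,41),P(517,41),P(285,181),P(505,181)],44);print(q.round(1))
f,nr=(q[0]+q[2])/2,(q[3]+q[4])/2; ctr=(f+nr)/2; yd=(q[0]-q[2])+(q[3]-q[4]); yw=np.arctan2(-yd[0],yd[1]); print(ctr.round(1),np.degrees(yw), f-nr, np.degrees(np.arctan2((f-nr)[1],(f-nr)[0])))
for sg in (1,-1): print(sg,ctr[:2]+sg*44*np.array([-np.sin(yw),np.cos(yw)]))
E
```

```text
tip [[70.7 -0.1 -5.1]]
shoulder [[ 53.8  -0.1 -10. ]]
edgeL [[ 43.2 -17.4   5. ]]
edgeR [[43.2 17.7  5. ]]
[[669.7  66.4  44. ]
 [673.2  -7.7  44. ]
 [676.3 -81.8  44. ]
 [586.2  63.1  44. ]
 [592.8 -84.4  44. ]]
[631.2  -9.2  44. ] 2.5530334434886126 [83.55621351  2.959885    0.        ] 2.028790302575861
1 [629.28121739  34.77458268]
-1 [633.20109782 -53.13807021]
```

```bash
python3 go.py 632.2 -53.2 52.5 2.4;python3 go.py 632.2 -53.2 100 2.4
```

```text
shift [105.6  49.4 127.1] rz 0.0021 t 5.2 w 37.4
shift [105.6  49.4  79.6] rz 0.0021 t 5.2 w 37.4
```

```bash
python3 -m inch '[[[35,16,20,0,0,0,0],[70,33,40,0,0,0,0],[95,45,60,0,0,0,0],[105.6,49.4,79.6,0,0,0,0],[105.6,49.4,79.6,0,0,0,0],[105.6,49.4,79.6,0,0,0,0],[105.6,49.4,79.6,0,0,0,0],[105.6,49.4,79.6,0,0,0,0]]]';python3 go.py 632.2 -53.2 52.5 2.4
```

```text
t: 6.0
ee_pos: [632.6, -53.4, 101.6]
orientation: [3.141, 0.069, 0.002]
ft_force: [0.1, 0.4, -0.3]
width: 37.5
grasp_force: 30.0
shift [-0.4 -0.2 49.1] rz 0.0019 t 6.0 w 37.5
```

```bash
python3 -m inch '[[[-0.4,-0.2,20,0,0,0,0],[-0.4,-0.2,35,0,0,0,0],[-0.4,-0.2,43,0,0,0,0],[-0.4,-0.2,46,0,0,0,0],[-0.4,-0.2,48,0,0,0,0],[-0.4,-0.2,48.5,0,0,0,0],[-0.4,-0.2,48.5,0,0,0,0],[-0.4,-0.2,48.5,0,0,0,0]]]'
```

```text
t: 6.8
ee_pos: [632.2, -53.4, 52.3]
orientation: [-3.141, -0.068, 0.0]
ft_force: [-3.0, 2.2, 4.1]
width: 37.4
grasp_force: 30.0
```

```bash
python3 -m inch '[[[0,0,0,0,0,0,58],[0,0,0,0,0,0,58],[0,0,0,0,0,0,58],[0,0,0,0,0,0,58],[0,0,-30,0,0,0,58],[0,0,-75,0,0,0,58],[0,0,-120,0,0,0,58],[0,0,-120,0,0,0,58],[0,0,-120,0,0,0,58]]]'; python3 go.py 400 195 190 19
```

```text
t: 7.7
ee_pos: [632.9, -53.7, 173.2]
orientation: [3.14, 0.068, 0.004]
ft_force: [-0.6, -0.3, -0.8]
width: 51.3
grasp_force: 0.0
shift [-222.  -258.5  -16.8] rz -0.2883 t 7.7 w 51.3
```

```bash
python3 -m inch '[[[-222,-258.5,-16.8,0,0,-0.288,90],[-222,-258.5,-16.8,0,0,-0.288,90],[-222,-258.5,-16.8,0,0,-0.288,90],[-222,-258.5,-16.8,0,0,-0.288,90],[-222,-258.5,-16.8,0,0,-0.288,90],[-222,-258.5,-16.8,0,0,-0.288,90],[-222,-258.5,-16.8,0,0,-0.288,90],[-222,-258.5,-16.8,0,0,-0.288,90],[-222,-258.5,-16.8,0,0,-0.288,90],[-222,-258.5,-16.8,0,0,-0.288,90],[-222,-258.5,-16.8,0,0,-0.288,90]]]'
python3 - <<'E'
from m import *
c=cam('wrist'); save(c,'w3.png',1.5)
for o in bars(c,110,100,300,19): print(o)
c=cam('scene');save(c,'s3.png',1.5)
E
python3 go.py 423 204 24 19
```

```text
t: 8.8
ee_pos: [399.9, 194.2, 188.2]
orientation: [3.099, 0.515, -0.001]
ft_force: [-0.0, 0.1, -0.2]
width: 79.3
grasp_force: 0.0
(array([259., 154.]), array([423.1, 201.3]), [np.float64(37.5), np.float64(145.6)], 19.3)
(array([126., 136.]), array([391.7, 352.2]), [np.float64(23.4), np.float64(141.0)], 7.4)
(array([477.,  50.]), array([613.9,  22.1]), [np.float64(80.1), np.float64(113.5)], -87.6)
(array([199.,  20.]), array([544.5, 310. ]), [np.float64(42.6), np.float64(129.8)], 85.7)
shift [ 25.   -1.7 164.4] rz -0.0022 t 8.9 w 79.0
```

View pics/w3.png

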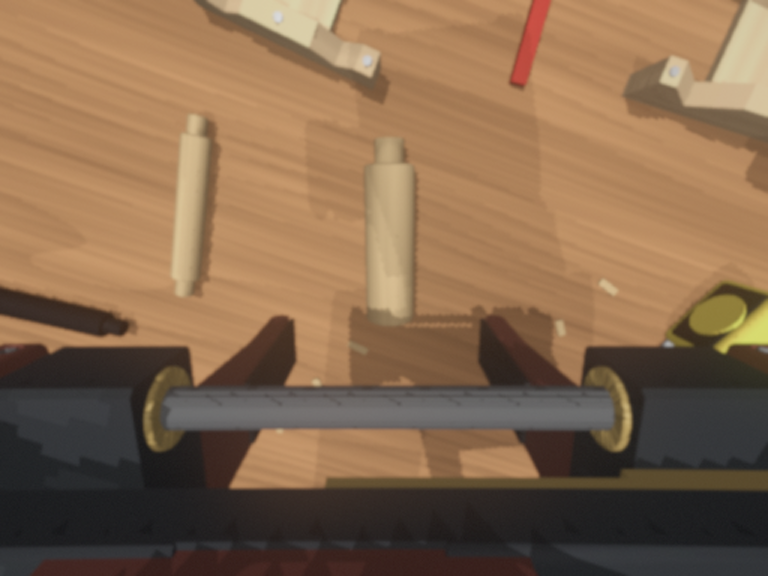

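The close crop confirms leg B at (390,235), a pale rung at (192,205) and the black decoy at lower left. I'm grasping leg B at (425,202).

```bash
python3 -m inch '[[[13,0.9,40,0,0,-0.006,90],[26.2,0.9,80,0,0,-0.006,90],[26.2,0.9,115,0,0,-0.006,90],[26.2,0.9,145,0,0,-0.006,90],[26.2,0.9,158,0,0,-0.006,90],[26.2,0.9,164,0,0,-0.006,90],[26.2,0.9,164,0,0,-0.006,90],[26.2,0.9,164,0,0,-0.006,90],[26.2,0.9,164,0,0,-0.006,0],[26.2,0.9,164,0,0,-0.006,0],[26.2,0.9,164,0,0,-0.006,0],[26.2,0.9,164,0,0,-0.006,0],[26.2,0.9,164,0,0,-0.006,0],[26.2,0.9,164,0,0,-0.006,0],[26.2,0.9,164,0,0,-0.006,0]]]'; python3 go.py 530 36 170 2.4
```

```text
t: 10.4
ee_pos: [424.4, 202.8, 24.7]
orientation: [3.097, 0.527, 0.0]
ft_force: [-0.5, -0.5, 2.7]
width: 37.3
grasp_force: 30.0
shift [  44.5  192.3 -145.3] rz 0.2955 t 10.4 w 37.3
```

View pics/s3.png

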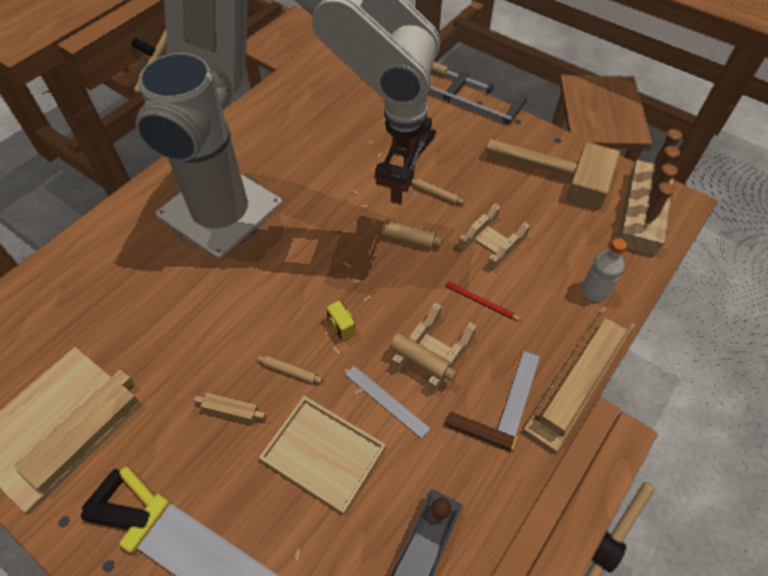

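The scene view shows leg A bedded across both boards at (422,357). Next I'll lift leg B over to the other V.

```bash
python3 -m inch '[[[0,0,-40,0,0,0,0],[0,0,-80,0,0,0,0],[10,40,-115,0,0,0.08,0],[22,90,-145,0,0,0.16,0],[34,140,-145,0,0,0.24,0],[44.5,192.3,-145.3,0,0,0.2955,0],[44.5,192.3,-145.3,0,0,0.2955,0],[44.5,192.3,-145.3,0,0,0.2955,0],[44.5,192.3,-145.3,0,0,0.2955,0],[44.5,192.3,-145.3,0,0,0.2955,0],[44.5,192.3,-145.3,0,0,0.2955,0]]]'
python3 - <<'E'
from h import *
c=cam('wrist'); save(c,'w4.png',1.5)
E
python3 go.py 629.3 34.9 100 2.4
```

```text
t: 11.5
ee_pos: [529.0, 37.3, 169.7]
orientation: [-3.141, -0.069, 0.002]
ft_force: [-0.5, 1.0, -0.4]
width: 37.5
grasp_force: 30.0
shift [99.8  6.6 69.8] rz 0.0018 t 11.6 w 37.6
```

View pics/w4.png

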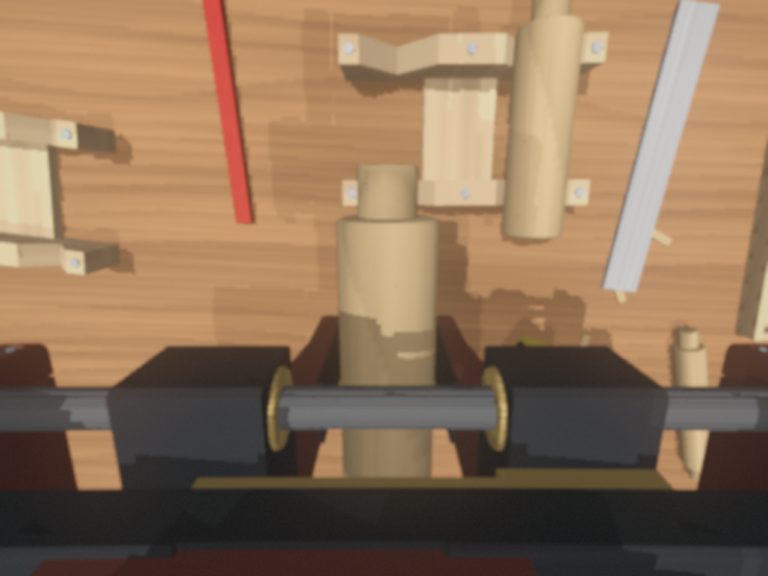

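Leg A lies in the right-hand V at (545,130), with its butt end at (533,237). Leg B's tip at (388,165) puts it centred in the grip to within 1 mm. The left V is free.

```bash
python3 -m inch '[[[35,3,15,0,0,0,0],[70,6.6,35,0,0,0,0],[92,6.6,55,0,0,0,0],[100,6.6,70,0,0,0,0],[100,6.6,70,0,0,0,0],[100,6.6,70,0,0,0,0],[100,6.6,70,0,0,0,0],[100,6.6,70,0,0,0,0]]]';python3 go.py 629.7 34.9 52.7 2.4
```

```text
t: 12.35
ee_pos: [630.1, 33.8, 101.1]
orientation: [-3.141, -0.066, -0.002]
ft_force: [1.7, -0.2, -0.9]
width: 37.2
grasp_force: 30.0
shift [-0.4 -1.1 48.4] rz 0.0002 t 12.3 w 37.2
```

```bash
python3 -m inch '[[[-0.4,-0.8,20,0,0,0,0],[-0.4,-0.8,35,0,0,0,0],[-0.4,-0.8,43,0,0,0,0],[-0.4,-0.8,46,0,0,0,0],[-0.4,-0.8,47.5,0,0,0,0],[-0.4,-0.8,48,0,0,0,0],[-0.4,-0.8,48,0,0,0,0],[-0.4,-0.8,48,0,0,0,0]]]'
```

```text
t: 13.15
ee_pos: [629.2, 34.6, 52.7]
orientation: [-3.141, -0.066, 0.001]
ft_force: [-5.6, 2.1, 6.4]
width: 37.3
grasp_force: 30.0
```

```bash
python3 -m inch '[[[0,0,0,0,0,0,58],[0,0,0,0,0,0,58],[0,0,0,0,0,0,58],[0,0,0,0,0,0,58],[0,0,-30,0,0,0,58],[0,0,-75,0,0,0,58],[0,0,-120,0,0,0,58],[0,0,-130,0,0,0,58],[0,0,-130,0,0,0,58]]]'; python3 go.py 370 348 185 7.4
```

```text
t: 14.05
ee_pos: [631.1, 34.4, 184.2]
orientation: [-3.141, -0.066, -0.007]
ft_force: [-0.8, -0.1, -0.2]
width: 51.1
grasp_force: 0.0
shift [-247.8 -324.2   -0.8] rz -0.0874 t 14.1 w 51.1
```

```bash
python3 -m inch '[[[-247.8,-324.2,-0.8,0,0,-0.0874,70],[-247.8,-324.2,-0.8,0,0,-0.0874,70],[-247.8,-324.2,-0.8,0,0,-0.0874,70],[-247.8,-324.2,-0.8,0,0,-0.0874,70],[-247.8,-324.2,-0.8,0,0,-0.0874,70],[-247.8,-324.2,-0.8,0,0,-0.0874,70],[-247.8,-324.2,-0.8,0,0,-0.0874,70],[-247.8,-324.2,-0.8,0,0,-0.0874,70],[-247.8,-324.2,-0.8,0,0,-0.0874,70],[-247.8,-324.2,-0.8,0,0,-0.0874,70],[-247.8,-324.2,-0.8,0,0,-0.0874,70],[-247.8,-324.2,-0.8,0,0,-0.0874,70],[-247.8,-324.2,-0.8,0,0,-0.0874,70]]]'
python3 - <<'E'
from m import *
c=cam('wrist'); save(c,'w5.png',1.5)
for o in bars(c,110,100,300,11): print(o)
E
python3 go.py 393 353 21.5 7.4
```

```text
t: 15.35
ee_pos: [369.5, 346.9, 182.5]
orientation: [3.135, 0.199, -0.0]
ft_force: [-0.2, -0.1, 0.3]
width: 61.6
grasp_force: 0.0
(array([254., 154.]), array([391. , 354.8]), [np.float64(22.0), np.float64(143.5)], 7.4)
(array([312.,  21.]), array([544.5, 311.8]), [np.float64(41.3), np.float64(152.7)], 85.4)
(array([58., 57.]), array([468.6, 572.7]), [np.float64(46.0), np.float64(117.8)], 14.1)
shift [ 24.2  -3.  161.1] rz -0.002 t 15.4 w 61.3
```

View pics/w5.png

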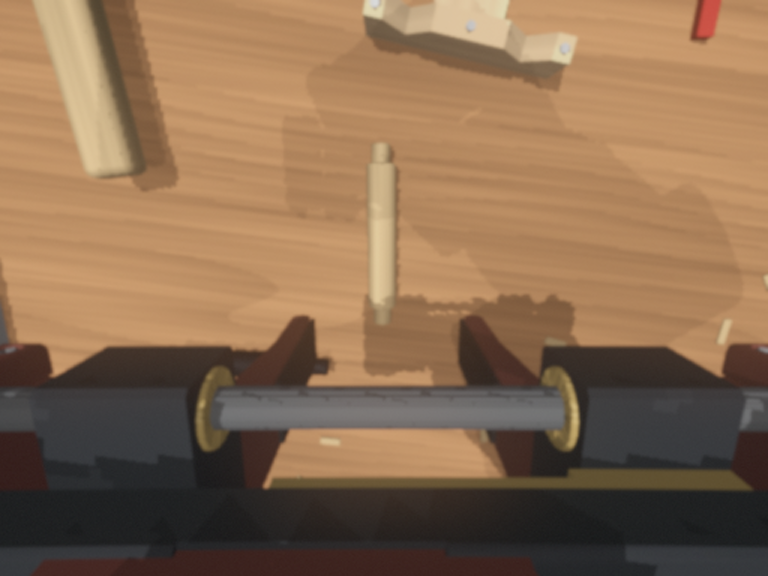

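The rung is at (381,235). The black decoy's end at (325,366) is near the left finger, so I'll check the clearance.

```bash
python3 - <<'E'
from h import *
c=cam('wrist'); s=status.get_obs(); M=R.from_rotvec(s['orientation']).as_matrix()
print(((onz(c,np.array([[328,366],[381,143],[382,325],[382,305],[381,163]])/1.5,11)-s['ee_pos'])@M).round(1))
E
```

```text
[[-87.1 -50.2 171.7]
 [ 92.8  -4.6 171.7]
 [-50.2  -4.1 171.7]
 [-32.9  -4.1 171.7]
 [ 78.6  -4.6 171.7]]
```

```bash
python3 -m inch '[[[11,-4.3,40,0,0,0,60],[22.2,-4.3,80,0,0,0,60],[22.2,-4.3,115,0,0,0,60],[22.2,-4.3,142,0,0,0,60],[22.2,-4.3,155,0,0,0,60],[22.2,-4.3,161,0,0,0,60],[22.2,-4.3,161,0,0,0,60],[22.2,-4.3,161,0,0,0,60],[22.2,-4.3,161,0,0,0,0],[22.2,-4.3,161,0,0,0,0],[22.2,-4.3,161,0,0,0,0],[22.2,-4.3,161,0,0,0,0],[22.2,-4.3,161,0,0,0,0],[22.2,-4.3,161,0,0,0,0],[22.2,-4.3,161,0,0,0,0]]]'; python3 go.py 472 325 160 -4.2
```

```text
t: 16.95
ee_pos: [390.1, 355.2, 22.0]
orientation: [-3.135, -0.203, -0.0]
ft_force: [-1.0, 0.2, 5.6]
width: 21.2
grasp_force: 30.0
shift [  77.3   40.5 -138. ] rz 0.2025 t 16.9 w 21.2
```

```bash
python3 -m inch '[[[0,0,-40,0,0,0,0],[0,0,-80,0,0,0,0],[25,13,-115,0,0,0.07,0],[52,27,-138,0,0,0.14,0],[77.3,40.5,-138,0,0,0.2025,0],[77.3,40.5,-138,0,0,0.2025,0],[77.3,40.5,-138,0,0,0.2025,0],[77.3,40.5,-138,0,0,0.2025,0],[77.3,40.5,-138,0,0,0.2025,0],[77.3,40.5,-138,0,0,0.2025,0]]]'
python3 - <<'E'
from h import *
c=cam('wrist'); save(c,'w6.png',1.5)
E
python3 go.py 472 325 160 -4.2
```

```text
t: 17.95
ee_pos: [471.0, 325.1, 159.4]
orientation: [3.139, -0.113, -0.001]
ft_force: [0.4, -1.0, -0.6]
width: 21.4
grasp_force: 30.0
shift [ 0.8  0.1 -0.5] rz 0.001 t 18.0 w 21.1
```

View pics/w6.png

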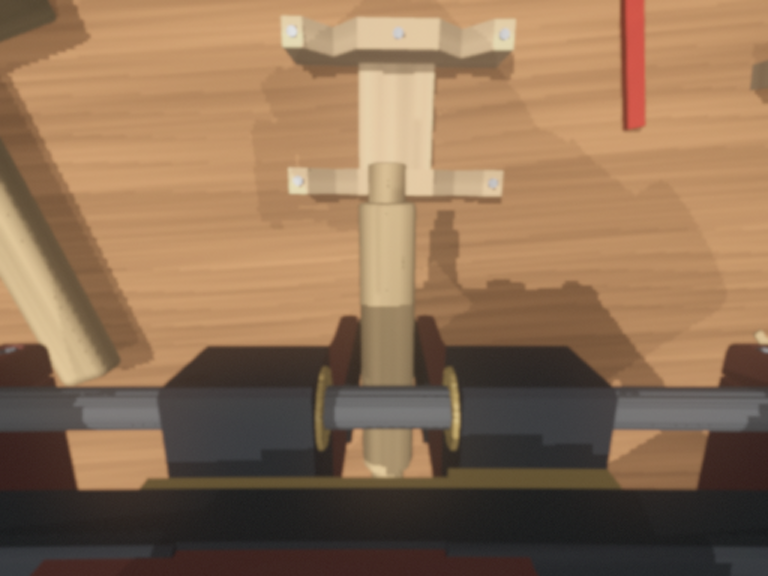

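The rung cradle's screws are at (291,32), (398,33), (505,34), (297,182) and (493,184). The held rung's tip is at (387,163).

```bash
python3 - <<'E'
from h import *
c=cam('wrist'); s=status.get_obs(); P=lambda *a:np.array(a)/1.5
M=R.from_rotvec(s['orientation']).as_matrix(); za=s['ee_pos'][2]-11
print('tip',((onz(c,P(387,163),za+6)-s['ee_pos'])@M).round(1),'sh',((onz(c,P(387,204),za+9)-s['ee_pos'])@M).round(1))
q=onz(c,[P(291,32),P(398,33),P(505,34),P(297,182),P(493,184)],38)
f,nr=(q[0]+q[2])/2,(q[3]+q[4])/2; ctr=(f+nr)/2; yd=(q[0]-q[2])+(q[3]-q[4]); yw=np.arctan2(-yd[0],yd[1]); print(ctr.round(1),np.degrees(yw), f-nr, np.degrees(np.arctan2((f-nr)[1],(f-nr)[0])))
for sg in (1,-1): print(sg,ctr[:2]+sg*40*np.array([-np.sin(yw),np.cos(yw)]))
E
```

```text
tip [[70.5 -0.2  5. ]] sh [[56.5 -0.1  2. ]]
[576.7 311.7  38. ] -4.631254985771845 [84.52786908 -7.35976283  0.        ] -4.976140731971867
1 [579.937348   351.54777416]
-1 [573.47793539 271.80897565]
```

```bash
python3 go.py 579.4 351.6 90 -4.7
```

```text
shift [105.8 -34.3  69.6] rz 0.0096 t 18.1 w 21.3
```

```bash
python3 -m inch '[[[35,-12,15,0,0,0.01,0],[70,-24,35,0,0,0.01,0],[96,-34.3,55,0,0,0.01,0],[106,-34.3,69.6,0,0,0.01,0],[106,-34.3,69.6,0,0,0.01,0],[106,-34.3,69.6,0,0,0.01,0],[106,-34.3,69.6,0,0,0.01,0],[106,-34.3,69.6,0,0,0.01,0]]]';python3 go.py 579.4 351.6 49 -4.7
```

```text
t: 18.85
ee_pos: [579.7, 351.5, 91.5]
orientation: [-3.138, 0.13, -0.001]
ft_force: [-0.7, 0.4, -0.1]
width: 21.1
grasp_force: 30.0
shift [-0.3 -0.  42.5] rz -0.0008 t 18.9 w 21.1
```

```bash
python3 -m inch '[[[-0.3,0,20,0,0,0,0],[-0.3,0,32,0,0,0,0],[-0.3,0,38,0,0,0,0],[-0.3,0,41,0,0,0,0],[-0.3,0,42,0,0,0,0],[-0.3,0,42.3,0,0,0,0],[-0.3,0,42.3,0,0,0,0],[-0.3,0,42.3,0,0,0,0]]]'
```

```text
t: 19.65
ee_pos: [579.5, 351.5, 48.6]
orientation: [-3.139, 0.131, 0.001]
ft_force: [-5.3, 0.2, 5.2]
width: 21.3
grasp_force: 30.0
```

```bash
python3 -m inch '[[[0,0,0,0,0,0,40],[0,0,0,0,0,0,40],[0,0,0,0,0,0,40],[0,0,0,0,0,0,40],[0,0,-30,0,0,0,40],[0,0,-75,0,0,0,40],[0,0,-120,0,0,0,40],[0,0,-140,0,0,0,40],[0,0,-140,0,0,0,40]]]'; python3 go.py 400 -228 185 16
```

```text
t: 20.55
ee_pos: [581.9, 352.4, 192.0]
orientation: [-3.135, 0.131, -0.01]
ft_force: [-0.6, 0.1, 0.2]
width: 35.3
grasp_force: 0.0
shift [-133.   593.6    7. ] rz -0.3626 t 20.6 w 35.3
```

```bash
python3 -m inch '[[[-133,593.6,7,0,0,-0.3626,60],[-133,593.6,7,0,0,-0.3626,60],[-133,593.6,7,0,0,-0.3626,60],[-133,593.6,7,0,0,-0.3626,60],[-133,593.6,7,0,0,-0.3626,60],[-133,593.6,7,0,0,-0.3626,60],[-133,593.6,7,0,0,-0.3626,60],[-133,593.6,7,0,0,-0.3626,60],[-133,593.6,7,0,0,-0.3626,60],[-133,593.6,7,0,0,-0.3626,60],[-133,593.6,7,0,0,-0.3626,60],[-133,593.6,7,0,0,-0.3626,60],[-133,593.6,7,0,0,-0.3626,60],[-133,593.6,7,0,0,-0.3626,60],[-133,593.6,7,0,0,-0.3626,60],[-133,593.6,7,0,0,-0.3626,60],[-133,593.6,7,0,0,-0.3626,60],[-133,593.6,7,0,0,-0.3626,60],[-133,593.6,7,0,0,-0.3626,60],[-133,593.6,7,0,0,-0.3626,60]]]'
python3 - <<'E'
from m import *
c=cam('wrist'); save(c,'w7.png',1.5)
for z in (11,15):
  for o in bars(c,110,100,300,z): print(z,o)
c=cam('scene'); save(c,'s7.png',1.5)
E
python3 go.py 423 -221 21 16
```

```text
t: 22.55
ee_pos: [398.1, -228.8, 180.9]
orientation: [3.111, 0.438, 0.0]
ft_force: [-0.5, 0.5, -0.3]
width: 52.9
grasp_force: 0.0
11 (array([356., 197.]), array([ 408.3, -350.1]), [np.float64(39.0), np.float64(102.6)], 22.2)
11 (array([258., 151.]), array([ 423.2, -221.2]), [np.float64(21.3), np.float64(142.0)], 15.6)
11 (array([385.,  56.]), array([ 558.5, -316. ]), [np.float64(134.8), np.float64(152.8)], -84.2)
15 (array([356., 197.]), array([ 409. , -348.3]), [np.float64(38.5), np.float64(101.3)], 22.2)
15 (array([258., 151.]), array([ 423.7, -221.1]), [np.float64(21.0), np.float64(140.2)], 15.6)
15 (array([385.,  56.]), array([ 557.2, -314.7]), [np.float64(133.1), np.float64(150.8)], -84.2)
shift [ 26.2  -0.8 159.9] rz 0.0003 t 22.6 w 52.4
```

View pics/w7.png

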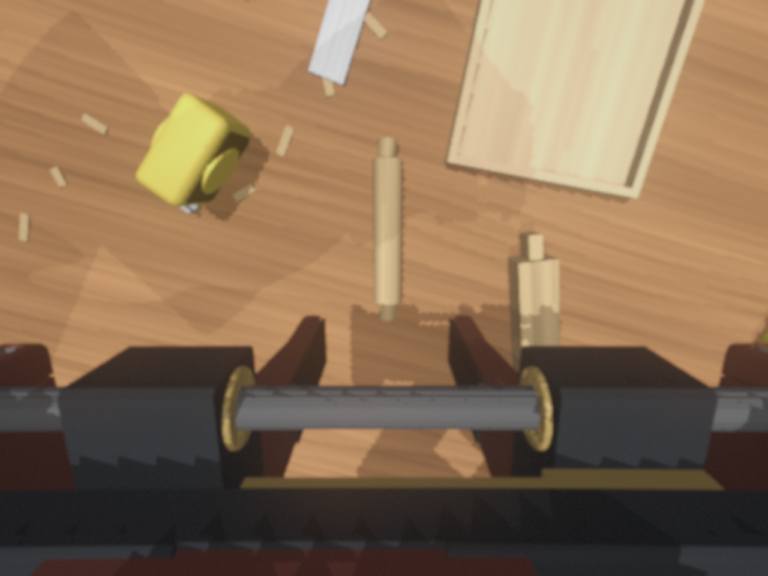

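The rung is at (388,230) with free space around it. The tape is at (190,150), and the rail at (537,295) is well clear.

```bash
python3 -m inch '[[[13,-0.8,40,0,0,0.005,60],[27,-0.8,80,0,0,0.005,60],[27,-0.8,115,0,0,0.005,60],[27,-0.8,142,0,0,0.005,60],[27,-0.8,154,0,0,0.005,60],[27,-0.8,159.5,0,0,0.005,60],[27,-0.8,159.5,0,0,0.005,60],[27,-0.8,159.5,0,0,0.005,60],[27,-0.8,159.5,0,0,0.005,0],[27,-0.8,159.5,0,0,0.005,0],[27,-0.8,159.5,0,0,0.005,0],[27,-0.8,159.5,0,0,0.005,0],[27,-0.8,159.5,0,0,0.005,0],[27,-0.8,159.5,0,0,0.005,0],[27,-0.8,159.5,0,0,0.005,0]]]'; python3 go.py 472 265 165 -4.7
```

```text
t: 24.15
ee_pos: [423.8, -221.0, 21.6]
orientation: [3.112, 0.43, 0.0]
ft_force: [-0.8, -0.5, 5.8]
width: 21.4
grasp_force: 30.0
shift [ 178.1 -454.8 -143.4] rz 0.3564 t 24.1 w 21.4
```

```bash
python3 -m inch '[[[0,0,-45,0,0,0,0],[0,0,-90,0,0,0,0],[10,-25,-130,0,0,0.03,0],[178,-455,-143,0,0,0.3564,0],[178,-455,-143,0,0,0.3564,0],[178,-455,-143,0,0,0.3564,0],[178,-455,-143,0,0,0.3564,0],[178,-455,-143,0,0,0.3564,0],[178,-455,-143,0,0,0.3564,0],[178,-455,-143,0,0,0.3564,0],[178,-455,-143,0,0,0.3564,0],[178,-455,-143,0,0,0.3564,0],[178,-455,-143,0,0,0.3564,0],[178,-455,-143,0,0,0.3564,0],[178,-455,-143,0,0,0.3564,0],[178,-455,-143,0,0,0.3564,0],[178,-455,-143,0,0,0.3564,0],[178,-455,-143,0,0,0.3564,0],[178,-455,-143,0,0,0.3564,0],[178,-455,-143,0,0,0.3564,0]]]'
python3 - <<'E'
from h import *
c=cam('wrist'); save(c,'w8.png',1.5)
E
python3 go.py 473.5 271.8 90 -4.7
```

```text
t: 26.15
ee_pos: [471.8, 264.9, 164.5]
orientation: [-3.139, 0.13, -0.0]
ft_force: [0.5, -0.1, -0.0]
width: 21.5
grasp_force: 30.0
shift [ 1.1 -6.9 74.4] rz -0.0005 t 26.2 w 21.4
```

View pics/w8.png

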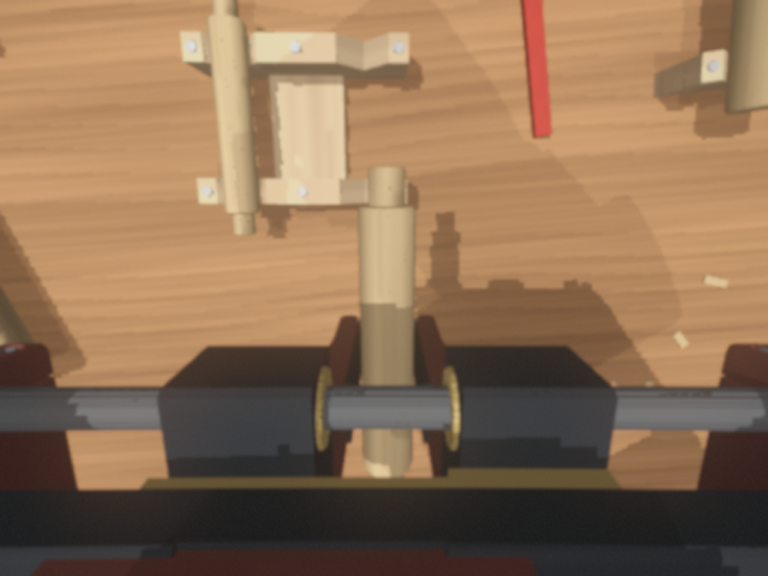

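Rung A lies in the left V at (233,120). The held rung's tip at (387,167) is about 1.7 mm short, so I'll add that to the target.

```bash
python3 go.py 575.2 271.7 90 -4.7
```

```text
shift [102.5 -15.2  74.4] rz -0.0005 t 26.2 w 21.4
```

```bash
python3 -m inch '[[[35,-15.2,15,0,0,0,0],[70,-15.2,35,0,0,0,0],[94,-15.2,58,0,0,0,0],[102.5,-15.2,74.4,0,0,0,0],[102.5,-15.2,74.4,0,0,0,0],[102.5,-15.2,74.4,0,0,0,0],[102.5,-15.2,74.4,0,0,0,0],[102.5,-15.2,74.4,0,0,0,0]]]';python3 go.py 575.2 271.7 48.8 -4.7
```

```text
t: 27.0
ee_pos: [575.1, 272.5, 91.2]
orientation: [-3.138, 0.128, -0.002]
ft_force: [-0.4, -0.0, 0.4]
width: 21.2
grasp_force: 30.0
shift [ 0.2  0.7 42.4] rz 0.0005 t 27.0 w 21.2
```

```bash
python3 -m inch '[[[0,0.5,20,0,0,0,0],[0,0.5,32,0,0,0,0],[0,0.5,38,0,0,0,0],[0,0.5,41,0,0,0,0],[0,0.5,42,0,0,0,0],[0,0.5,42.2,0,0,0,0],[0,0.5,42.2,0,0,0,0],[0,0.5,42.2,0,0,0,0]]]'
```

```text
t: 27.8
ee_pos: [574.9, 271.6, 48.2]
orientation: [-3.139, 0.129, 0.0]
ft_force: [-3.1, -0.2, 4.1]
width: 21.2
grasp_force: 30.0
```

```bash
python3 -m inch '[[[0,0,0,0,0,0,40],[0,0,0,0,0,0,40],[0,0,0,0,0,0,40],[0,0,0,0,0,0,40],[0,0,-30,0,0,0,40],[0,0,-75,0,0,0,40],[0,0,-120,0,0,0,40],[0,0,-140,0,0,0,40],[0,0,-140,0,0,0,40]]]'; python3 go.py 440 -150 195 10;  python3 go.py 360 -360 190 23
```

```text
t: 28.7
ee_pos: [577.2, 272.4, 191.6]
orientation: [-3.136, 0.129, -0.01]
ft_force: [-0.6, -0.2, -1.2]
width: 35.0
grasp_force: 0.0
shift [-102.1  432.2   -3.4] rz -0.2567 t 28.7 w 35.0
shift [-164.6  648.1    1.6] rz -0.4836 t 28.7 w 35.0
```

```bash
python3 -m inch '[[[-164.6,648,1.6,0,0,-0.4836,70],[-164.6,648,1.6,0,0,-0.4836,70],[-164.6,648,1.6,0,0,-0.4836,70],[-164.6,648,1.6,0,0,-0.4836,70],[-164.6,648,1.6,0,0,-0.4836,70],[-164.6,648,1.6,0,0,-0.4836,70],[-164.6,648,1.6,0,0,-0.4836,70],[-164.6,648,1.6,0,0,-0.4836,70],[-164.6,648,1.6,0,0,-0.4836,70],[-164.6,648,1.6,0,0,-0.4836,70],[-164.6,648,1.6,0,0,-0.4836,70],[-164.6,648,1.6,0,0,-0.4836,70],[-164.6,648,1.6,0,0,-0.4836,70],[-164.6,648,1.6,0,0,-0.4836,70],[-164.6,648,1.6,0,0,-0.4836,70],[-164.6,648,1.6,0,0,-0.4836,70],[-164.6,648,1.6,0,0,-0.4836,70],[-164.6,648,1.6,0,0,-0.4836,70],[-164.6,648,1.6,0,0,-0.4836,70],[-164.6,648,1.6,0,0,-0.4836,70]]]'
python3 - <<'E'
from m import *
c=cam('wrist'); save(c,'w9.png',1.5)
for o in bars(c,110,100,300,18): print(o)
E
python3 go.py 360 -360 190 23
```

```text
t: 30.7
ee_pos: [358.3, -360.2, 186.3]
orientation: [3.078, 0.628, 0.0]
ft_force: [-0.2, -1.4, 0.8]
width: 61.1
grasp_force: 0.0
(array([297., 306.]), array([ 221.3, -473.3]), [np.float64(50.5), np.float64(104.4)], -66.8)
(array([264., 148.]), array([ 388.9, -354.7]), [np.float64(33.7), np.float64(146.1)], 22.7)
(array([289.,  25.]), array([ 507.4, -325.4]), [np.float64(66.3), np.float64(160.1)], -67.2)
shift [ 1.8  0.4 -3.7] rz 0.0011 t 30.8 w 61.1
```

View pics/w9.png

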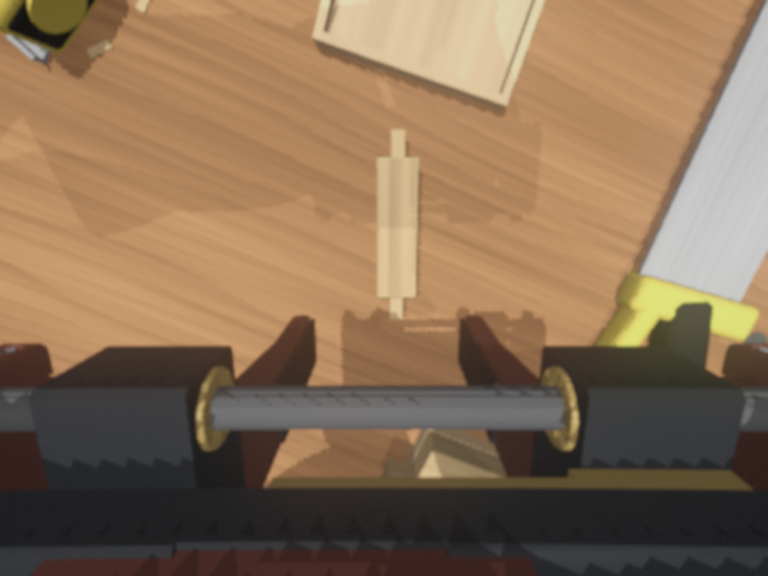

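```bash
python3 - <<'E'
from h import *
c=cam('wrist'); s=status.get_obs(); M=R.from_rotvec(s['orientation']).as_matrix(); P=lambda *a:np.array(a)/1.5
print(((onz(c,[P(398,129),P(398,318)],25)-s['ee_pos'])@M).round(1),((onz(c,[P(398,157),P(397,298)],30)-s['ee_pos'])@M).round(1))
print(s['ee_pos'], onz(c,[P(316,38),P(506,106)],18).round(1))
E
python3 - <<'E'
from m import *
c=cam('scene')
for o in bars(c,135,80,2000,16):
    if o[1][1]<-200: print(o)
E
```

```text
[[101.5   6.9 161.3]
 [-40.3   8.1 161.3]] [[ 82.2   7.  156.3]
 [-22.2   7.  156.3]]
[ 358.21501995 -360.50498329  186.31990556] [[ 486.9 -251.5   18. ]
 [ 499.7 -392.2   18. ]]
(array([216., 302.]), array([ 587.5, -311.2]), [np.float64(150.9), np.float64(194.0)], 5.6)
(array([ 37., 290.]), array([ 140.2, -569.7]), [np.float64(210.3), np.float64(285.7)], -88.8)
```

```bash
python3 -m inch '[[[15,7.3,40,0,0,0.006,75],[30.3,7.3,80,0,0,0.006,75],[30.3,7.3,115,0,0,0.006,75],[30.3,7.3,145,0,0,0.006,75],[30.3,7.3,158,0,0,0.006,75],[30.3,7.3,164,0,0,0.006,75],[30.3,7.3,164,0,0,0.006,75],[30.3,7.3,164,0,0,0.006,75],[30.3,7.3,164,0,0,0.006,0],[30.3,7.3,164,0,0,0.006,0],[30.3,7.3,164,0,0,0.006,0],[30.3,7.3,164,0,0,0.006,0],[30.3,7.3,164,0,0,0.006,0],[30.3,7.3,164,0,0,0.006,0],[30.3,7.3,164,0,0,0.006,0]]]'; python3 go.py 587 -313 100 5.4
```

```text
t: 32.35
ee_pos: [388.7, -355.7, 22.3]
orientation: [3.08, 0.617, 0.0]
ft_force: [-0.3, 0.8, 4.7]
width: 29.8
grasp_force: 30.0
shift [199.4  37.  -77.7] rz 0.3013 t 32.4 w 29.8
```

```bash
python3 -m inch '[[[0,0,-40,0,0,0,0],[0,0,-77.7,0,0,0,0],[40,7,-77.7,0,0,0.06,0],[80,15,-77.7,0,0,0.12,0],[120,22,-77.7,0,0,0.18,0],[160,30,-77.7,0,0,0.25,0],[190,35,-77.7,0,0,0.3,0],[199.4,37,-77.7,0,0,0.3013,0],[199.4,37,-77.7,0,0,0.3013,0],[199.4,37,-77.7,0,0,0.3013,0],[199.4,37,-77.7,0,0,0.3013,0],[199.4,37,-77.7,0,0,0.3013,0]]]';python3 go.py 587 -313 28.3 5.4
```

```text
t: 33.55
ee_pos: [585.6, -313.5, 99.9]
orientation: [-3.138, -0.146, 0.001]
ft_force: [0.7, -0.0, -0.7]
width: 30.0
grasp_force: 30.0
shift [ 1.4 -0.4 71.6] rz -0.001 t 33.5 w 30.0
```

```bash
python3 -m inch '[[[1,0,25,0,0,0,0],[1,0,45,0,0,0,0],[1,0,60,0,0,0,0],[1,0,67,0,0,0,0],[1,0,70.5,0,0,0,0],[1,0,71.3,0,0,0,0],[1,0,71.3,0,0,0,0],[1,0,71.3,0,0,0,0]]]'
```

```text
t: 34.35
ee_pos: [588.4, -313.2, 29.4]
orientation: [3.137, 0.148, 0.002]
ft_force: [-0.4, 0.0, -1.5]
width: 29.8
grasp_force: 30.0
```

```bash
python3 -m inch '[[[0,0,0.9,0,0,0,0],[0,0,0.9,0,0,0,0],[0,0,0.9,0,0,0,0],[0,0,0.9,0,0,0,60],[0,0,0.9,0,0,0,60],[0,0,0.9,0,0,0,60],[0,0,0.9,0,0,0,60],[0,0,-30,0,0,0,60],[0,0,-75,0,0,0,60],[0,0,-120,0,0,0,60],[0,0,-170,0,0,0,60],[0,0,-170,0,0,0,60]]]'; python3 go.py 280 -540 240 20
```

```text
t: 35.55
ee_pos: [591.6, -314.9, 206.5]
orientation: [3.131, 0.148, 0.017]
ft_force: [0.4, 0.3, 0.1]
width: 52.9
grasp_force: 0.0
shift [-331.4  194.7  -33.5] rz -0.2548 t 35.5 w 52.9
```

```bash
python3 -m inch '[[[-331,195,-33,0,0,-0.25,60],[-331,195,-33,0,0,-0.25,60],[-331,195,-33,0,0,-0.25,60],[-331,195,-33,0,0,-0.25,60],[-331,195,-33,0,0,-0.25,60],[-331,195,-33,0,0,-0.25,60],[-331,195,-33,0,0,-0.25,60],[-331,195,-33,0,0,-0.25,60],[-331,195,-33,0,0,-0.25,60],[-331,195,-33,0,0,-0.25,60],[-331,195,-33,0,0,-0.25,60],[-331,195,-33,0,0,-0.25,60],[-331,195,-33,0,0,-0.25,60]]]'
python3 - <<'E'
from h import *
c=cam('scene'); c2=cam('side')
a=cv2.resize(c['im'][120:350,160:370],(400,438),interpolation=cv2.INTER_CUBIC); b=cv2.resize(c2['im'][80:260,110:350],(400,300),interpolation=cv2.INTER_CUBIC)
o=np.zeros((438,800,3),np.uint8);o[:,:400]=a;o[:300,400:]=b;cv2.imwrite('pics/f.png',o[:,:,::-1])
# projected ends of each bar as placed
def ends(C,yaw,v,z,L):
    a=np.radians(yaw);x=np.array([np.cos(a),np.sin(a)]);y=np.array([-x[1],x[0]]);p=np.array(C)+v*y
    return np.array([[*(p-L/2*x),z],[*(p+L/2*x),z]])
for n,e in dict(legA=ends((631.2,-9.2),2.4,-44,47,140),legB=ends((631.2,-9.2),2.4,44,47,140),rA=ends((576.7,311.7),-4.7,40,38,140),rB=ends((576.7,311.7),-4.7,-40,38,140),rail=ends((587,-313),5.4,0,21,142)).items():
    print(n,((proj(c,e)-[160,120])*400/210).round(),((proj(c2,e)-[110,80])*400/240+[400,0]).round())
E
```

```text
t: 36.85
ee_pos: [277.8, -537.4, 231.4]
orientation: [-3.094, -0.541, 0.0]
ft_force: [0.0, -0.2, 0.7]
width: 52.8
grasp_force: 0.0
legA [[195. 202.]
 [271. 248.]] [[637. 126.]
 [582. 101.]]
legB [[225. 163.]
 [299. 206.]] [[606. 147.]
 [551. 120.]]
rA [[304.  32.]
 [368.  72.]] [[483. 254.]
 [434. 212.]]
rB [[278.  57.]
 [341.  99.]] [[525. 231.]
 [475. 192.]]
rail [[ 64. 319.]
 [144. 369.]] [[741.  91.]
 [683.  71.]]
```

View pics/f.png

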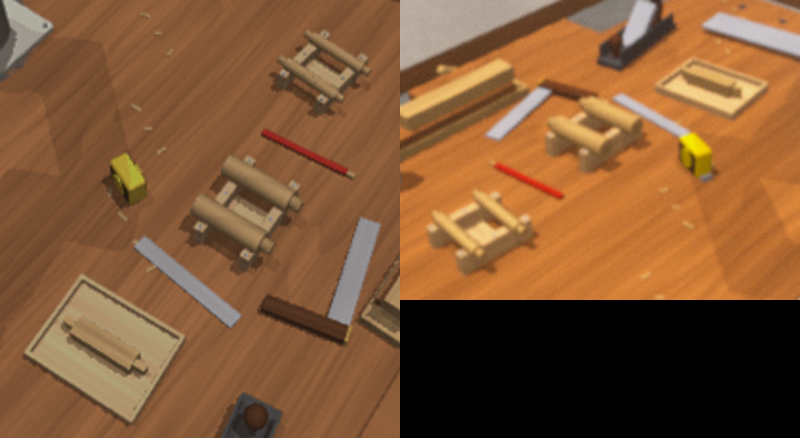

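Both views show two legs bedded in the wide Vs, at (232,224) and (262,183). The two rungs are in the narrow Vs, at (336,52) and (310,78), and the rail lies lengthways in the tray at (104,343). All the bar ends match the predicted pixels, so I'm handing in.

```bash
python3 -c "
from workcell import ctrl;print(ctrl.close_job())"
```

```text
the job is handed in; nothing more can be done
None
```

The job is handed in at about 37 s: both legs lie in the wide Vs, both rungs in the narrow Vs, and the rail flat on the tray floor. The last camera check showed every part where it should be and the gripper clear; no verdict came back.

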